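Dock the check-weight tray beside the tear tester

TASK

Hook your fingertips behind the far lip of the blue tray of check weights and drag it towards you, flat on the bench, into the aluminium docking frame until it is fully home against the rubber stop, so that the red plunger is pushed in flush; do it gently, never pushing the tray, the frame or its gate with more than about 12 N. Then swing the yellow gate arm shut until it rests against the far lip behind the tray, and let go. Keep the weights upright in the tray, do not lift the tray, and leave the other things on the bench alone.

Things in the scene. Friction and masses are not known exactly. Their poses are not given: they have to be found in the camera images.
- tray: blue plastic tray, 112 (x) x 152 (y) x 37 mm high over its lip, 0.5 to 0.75 kg with weights, loose on the bench. Origin: centre of the underside; z up, +x towards its far side (away from the robot). A dark insert nearly fills it and holds three weights, tops up to 58 mm above the bench. Starts 0.115 to 0.15 m beyond its docked place, turned up to 0.25 rad from the frame and up to 12 mm sideways
- far_lip (a point): middle of the outer top edge of the tray's far lip, 56 mm along the tray's +x from its centre, 37 mm above the bench. The lip is a flange 6 mm wide all around, 32 to 37 mm above the bench; the walls below stand 6 mm farther in. Drag when sliding about 2 to 6 N; two spread fingertips behind the lip can turn and steer the tray as it slides
- dock: aluminium docking frame fixed to the bench, open to its +x (away from the robot). Origin: on the bench, near where the docked tray's origin comes; x out of the mouth, y left, z up. Between its cheeks a dark rubber stop, 90 mm wide, 45 high, stops the tray's near lip; its setting is not reported: the docked tray's origin lies anywhere from x = -22 to +22 mm here, y within 5 mm of 0: feel for it
- dock_mouth (a point): point on the bench between the ends of the flared cheeks, at x = 43 mm, y = 0 of the dock. The cheeks are 45 mm high, inner faces at y = +-81 mm from x = -95 to 10 mm (5 mm play each side of the tray), then flare outward to y = about +-98 mm here
- plunger (a joint): red plunger, 12 mm across, in the middle of the stop's face, 34 mm above the bench. Stands 5 mm proud of the rubber (reads 0) and is pushed in by the tray's near lip; about 0.005 m is flush, the tray fully home. Very soft spring, under 1 N: the resistance felt is the rubber, not the plunger. The tray's friction keeps it in when let go
- gate (a joint): yellow gate arm on a vertical pivot left of the frame's mouth, 24 to 36 mm above the bench, 12 mm thick, reaching 85 mm from the pivot. 0: wide open, 30 degrees left of the frame's +x; grows clockwise from above; 2.094 rad: along the frame's -y. Its free end meets a docked tray's far lip at 2.12 to 2.75 rad. Starts 0 to 0.35. About 1 N at the knob swings it; it stays where left
- gate_knob (a point): centre of the top of the gate arm's upright black knob, 16 mm in diameter, from 36 to 72 mm above the bench, 78 mm from the pivot
- gate_pivot (a point): the gate's pivot axis, at x = 88 mm, y = 118 mm in the frame of the dock, at the arm's top, 36 mm above the bench
- weight_big: steel check weight, 33 mm in diameter, 40 mm high with its knob, loose in a socket 14 mm deep at the right of the tray. Origin: centre of its underside, z up
- weight_mid: brass check weight, 27 mm in diameter, 38 mm high, loose in the middle socket. Origin: centre of its underside
- weight_small: small steel check weight, 22 mm in diameter, 36 mm high, loose in the left socket. Origin: centre of its underside
- punch: grey hole punch, 105 x 60 x 56 mm, right of the frame; leave alone. Origin: centre of its underside
- tape: yellow ring of tape, 76 mm across, 19 mm high, left of the frame; leave alone. Origin: centre of its underside
- pen_cup: dark pen cup, 80 mm across, 95 mm high, pens up to 140 mm; leave alone. Origin: centre of its underside
- bottle: white bottle, 60 mm across, 150 mm high; leave alone. Origin: centre of its underside
- pendulum_disc: steel pendulum disc lying flat, 110 mm across, 36 mm high; leave alone. Origin: centre of its underside
- level: aluminium spirit level, 30 x 140 x 35 mm; leave alone. Origin: centre of its underside

How it is judged:
By the outcome, as a careful person would: the job done as asked, in the order asked, and still so for the second after the job is handed in, with the robot touching nothing.
It also fails if it takes over 72 s, if anything falls off the work surface, if the arm or the gripper's body presses on something with over 40 N, if the wrist force passes 120 N, or if a joint passes its speed limit or range.

ROBOT

A 7-joint arm with a two-finger parallel gripper is mounted at the origin on the work surface. World frame = base frame: x ahead of the robot, y to its left, z up, the work surface at z = 0. Lengths are in m, angles in rad, forces in N, time in s.
With the tool pointing down it reaches from about 0.4 to 0.875 m from the base axis. Payload 19.3 kg.
Tool frame: the origin (TCP) lies where the fingers leave the gripper's body, on its centre line; the fingertips stand bot.tip_reach ahead of it and the grasp point (between the pads) lies 54 mm ahead of it (bot.tip_reach is the distance from the TCP to the fingertips, in m); z points along the fingers, y is the line along which they close (so a half turn about z gives the same grasp; the last joint's range is limited). The gripper opens to 85 mm and grips with 20 to 120 N. Pads are 22 mm wide; open, the fingers measure 114 mm over their backs; the gripper's body (76 mm by 85 mm) begins 54 mm behind the grasp point. The pads swing forward as they close: fully open they stand 13 mm farther back than shut.
Start: joints at [-1.231, 0.521, -0.036, 1.599, 0.021, 1.021, -0.113], TCP at [0.249, 0.573, 0.304] pointing down, gripper open.
Joint ranges: [-2.91, 2.91], [-0.3, 2.13], [-1.5, 1.42], [0.17, 2.43], [-1.26, 4.41], [0.16, 1.93], [-2.52, 2.52]. Speed limits (rad/s): [1.89, 1.89, 2.39, 2.39, 3.01, 3.01, 3.01].

INTERFACE

Orientations are given as [roll, pitch, yaw] about the fixed x, y, z axes, in that order (R = Rz(yaw) Ry(pitch) Rx(roll)).
In Python, from workcell import bot gives the robot as it stands. The module is installed in compiled form; this text tells all that it offers.
- The arm moves only by the shell command python3 -m jog 'ROWS' [FORCE]. ROWS is JSON, a list that holds one entry, the list of rows, each a list of 7 numbers: the shift along the tool's x, y, z in mm, then the turn, a rotation vector about the tool's x, y, z in rad, then the opening, from 0 (shut) to 1 (fully open). In form: [[[tx, ty, tz, wx, wy, wz, fingers], ...]]. A call has 1 to 5 rows; each row shifts and turns the commanded pose from where the row before left it, along the tool's axes as they then stand; what a row does not reach is not made up. A row lasts 1/10 s, in which the tool goes at most 50 mm and 8.59 degrees, less where a joint would pass 70% of its speed; a pose out of reach is approached as far as the arm can. A call is refused whole if a number of a shift passes 50 or a number of a turn 0.15, either way. A call with a gripper value outside its range is refused whole. The fingers move at their own pace and stop on an object; FORCE is the grip in N (left out, the last holds). Time passes only in rows, so rows that do not move let the fingers close. It gives the time, the measured TCP pose, the force, the opening and the grip force at its end, in the units of the state.
- bot.observe(): the state, without advancing time (a new reading comes with each control period).
- bot.grab_frame(name): name is "scene" or "side" or "wrist"; returns a dict with "img" (384x512x3 uint8, red, green, blue), "intrinsics" (3x3 intrinsics, pixels), "k1" (the pictures are not rectified: a ray, as slopes to the right and down, at radius r is drawn at 1 + k1 r^2 times it, then the intrinsics apply), "R" (3x3) and "t" (3): a world point X has camera coordinates R X + t; the wrist camera has in their place "tool_from_camera" (4x4, takes a point from camera to tool coordinates, whose origin is the TCP and whose axes are the flange's). Camera axes: x right, y down, z forward; pixel columns grow to the right and rows downward; lengths in m; the calibration is good to about 2 mm. A picture is of the moment at which its call begins: read the wrist's pose just before it. There is no depth.
- bot.job_done(): hands the job in; it is judged then, once.
Trained networks look in a picture, given as the dict that the camera call returned (one of the last four; its "shot" number tells which), for a name from the list of things; names that differ only in an ending like _2 or _b are one class to them, and where a whole thing is asked for, a point or a joint stands for the part that bears it (a point fixed in the world has none). Each returns a list of dicts, best first, with "conf" (0 to 1); they miss things now and then, are a little off and sometimes report something else, mostly with a low value. They report only what shows in the picture. A call takes as long as a camera call.
- bot.trace(query, picture): "region" (384x512 bool, what is visible of it).
- bot.spot_point(query, picture): "xyz" ([x, y, z] in m, in world coordinates, good to about 4 mm: a listed point, or the origin of a listed thing).
The state is a dict: "clock": time; "qpos": joint angles; "qd": joint speeds; "joint_efforts": joint torques, N m; "position": TCP position; "tool_rot": TCP orientation; "force": force on the tool from outside, world axes, zero at the start; "moment": the same for the moment, N m; "grip_width": finger opening in m; "finger_force": force on a finger pad.
Only numpy, scipy, OpenCV 4.12 (cv2) and the standard library are available. Lean on these libraries where they do the work, as an engineer would, in place of code of your own. Each camera call takes 0.05 s, during which the arm holds its last target. There are 200 camera calls.

## Working session

There is one attempt and no reset: what is moved stays moved. The work goes in short steps, Python scripts to look and compute and a shell command to move; the robot and the scene stay as the last step left them, time stands still between calls to the robot, and variables do not carry over. Pictures are saved under pics/ and viewed, at most 10 in all, crops included, and the job is handed in when it is done.

```bash
mkdir -p pics; cat > h.py <<'E'
import numpy as np, cv2
from workcell import bot
def spots(pic, names):
    for n in names:
        r=bot.spot_point(n,pic)
        print(n,[(np.round(d["xyz"],4).tolist(),round(d["conf"],2)) for d in r[:2]])
def save(pic,name): cv2.imwrite("pics/"+name,cv2.cvtColor(pic["img"],cv2.COLOR_RGB2BGR))
def st():
    o=bot.observe(); print({k:np.round(o[k],4).tolist() for k in ("clock","qpos","position","tool_rot","force","grip_width")})
    return o
def pix(pic,X):
    c=pic["R"]@np.array(X)+pic["t"]; s=c[:2]/c[2]; s=s*(1+pic["k1"]*(s@s)); K=pic["intrinsics"]
    return (K@[s[0],s[1],1])[:2]
E
python3 - <<'E'
from h import *
st(); print(bot.tip_reach)
for v in ("scene","side"):
    p=bot.grab_frame(v); save(p,v+"0.png"); print(v,p["k1"],(-p["R"].T@p["t"]).round(3))
    spots(p,["tray","far_lip","dock","dock_mouth","gate_knob","gate_pivot","weight_big","weight_small","punch","tape","pen_cup","bottle","pendulum_disc","level"])
E
```

```text
{'clock': 0.0, 'qpos': [-1.2312, 0.5221, -0.0363, 1.6, 0.0212, 1.0211, -0.1128], 'position': [0.249, 0.573, 0.3033], 'tool_rot': [-3.1404, 0.0001, 2.7317], 'force': [-0.4106, 0.2121, -0.035], 'grip_width': 0.0853}
0.0726
scene 0.05701263002149753 [ 1.295 -0.731  1.12 ]
tray [([0.6028, -0.0534, 0.0009], 0.98)]
far_lip [([0.6499, -0.0375, 0.0365], 0.76)]
dock [([0.4709, -0.0782, 0.0005], 0.91)]
dock_mouth []
gate_knob [([0.5973, 0.1016, 0.0671], 0.58)]
gate_pivot [([0.5348, 0.0572, 0.0351], 0.96), ([0.5849, -0.008, 0.0164], 0.51)]
weight_big [([0.605, -0.0492, -0.0021], 0.6), ([0.5981, -0.087, 0.0211], 0.54)]
weight_small [([0.5868, -0.0105, 0.0168], 0.57), ([0.5954, -0.0902, 0.0206], 0.32)]
punch [([0.5389, -0.247, 0.0007], 0.73)]
tape [([0.4405, 0.1649, 0.0031], 0.57)]
pen_cup [([0.7443, 0.2549, -0.0054], 0.95)]
bottle [([0.7155, -0.3027, -0.0017], 0.9), ([0.6524, -0.0421, 0.0365], 0.38)]
pendulum_disc [([0.5657, -0.4939, 0.0019], 0.66)]
level [([0.8003, 0.0406, 0.0007], 0.68), ([0.603, -0.0533, 0.0005], 0.51)]
side -0.031031880729682385 [0.35  0.57  0.732]
tray [([0.5951, -0.0482, -0.0004], 0.9)]
far_lip [([0.6556, -0.0382, 0.0381], 0.97)]
dock [([0.4723, -0.0772, -0.0028], 0.71)]
dock_mouth [([0.4704, -0.0772, -0.0032], 0.53), ([0.601, 0.1014, 0.0702], 0.36)]
gate_knob [([0.6019, 0.1012, 0.0709], 0.73)]
gate_pivot [([0.536, 0.0564, 0.0373], 0.67)]
weight_big [([0.5974, -0.0904, 0.0174], 0.6)]
weight_small [([0.5829, -0.0055, 0.0189], 0.37)]
punch [([0.5318, -0.2491, -0.0017], 0.77)]
tape [([0.4382, 0.1653, 0.0043], 0.61)]
pen_cup [([0.7417, 0.2527, 0.0016], 0.69)]
bottle [([0.7164, -0.304, -0.005], 0.76)]
pendulum_disc [([0.5641, -0.4956, -0.0019], 0.84), ([0.438, 0.164, 0.0028], 0.59)]
level [([0.7994, 0.0439, -0.003], 0.73), ([0.4695, -0.0764, -0.004], 0.2)]
```

View pics/scene0.png

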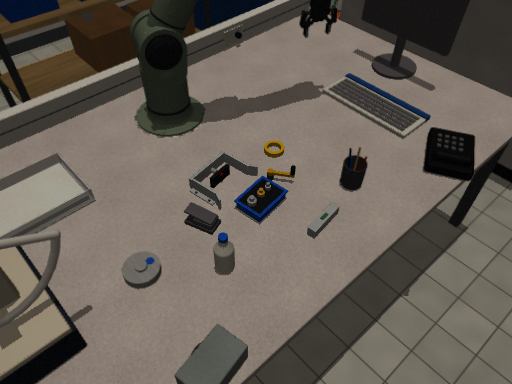

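View pics/side0.png

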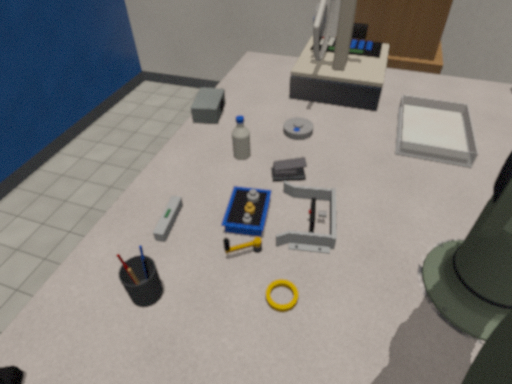

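```bash
J="python3 -m jog"
python3 -m jog '[[[-34,-27,0,0,0,0,1],[-34,-27,0,0,0,0,1],[-34,-27,0,0,0,0,1],[-34,-27,0,0,0,0,1],[-34,-27,0,0,0,0,1]]]' >/dev/null
python3 -m jog '[[[-34,-27,0,0,0,0,1],[-34,-27,0,0,0,0,1],[-34,-27,0,0,0,0,1],[-34,-27,0,0,0,0,1],[-34,-27,0,0,0,0,1]]]' >/dev/null
python3 -m jog '[[[-34,-27,0,0,0,0,1],[-34,-27,0,0,0,0,1],[-34,-27,0,0,0,0,1],[-34,-27,0,0,0,0,1],[-34,-27,0,0,0,-0.12,1]]]'
python3 -m jog '[[[0,0,0,0,0,-0.12,1],[0,0,0,0,0,-0.12,1],[0,0,0,0,0,-0.12,1],[0,0,0,0,0,-0.12,1],[0,0,0,0,0,0,1]]]'
python3 - <<'E'
from h import *
o=st(); print(bot.tip_reach); p=bot.grab_frame("wrist"); save(p,"w1.png"); print(p["tool_from_camera"].round(3),p["k1"])
spots(p,["tray","far_lip","dock","dock_mouth","gate_knob","gate_pivot","weight_big","weight_small","weight_mid"])
E
```

```text
clock: 3.0
position: [0.5561, -0.003, 0.304]
tool_rot: [3.142, 0.0, 2.852]
force: [1.0, 0.5, 0.4]
grip_width: 0.0856
finger_force: 0.0
clock: 3.5
position: [0.5554, -0.0016, 0.304]
tool_rot: [3.141, 0.0, -2.949]
force: [0.5, 0.8, -0.6]
grip_width: 0.0856
finger_force: 0.0
{'clock': 3.5, 'qpos': [-0.1115, 0.4108, 0.0104, 1.7872, -0.0054, 0.9435, 1.6642], 'position': [0.5554, -0.0016, 0.304], 'tool_rot': [3.1414, 0.0001, -2.9494], 'force': [0.4835, 0.7655, -0.5634], 'grip_width': 0.0856}
0.0726
[[-0.001 -0.966 -0.259  0.065]
 [ 1.    -0.001 -0.    -0.   ]
 [ 0.    -0.259  0.966 -0.07 ]
 [ 0.     0.     0.     1.   ]] -0.06176798178888906
tray [([0.6048, -0.0537, 0.0008], 0.59)]
far_lip [([0.6544, -0.0441, 0.0364], 0.83), ([0.4393, 0.1655, -0.0028], 0.69)]
dock []
dock_mouth []
gate_knob [([0.6025, 0.1001, 0.069], 0.66)]
gate_pivot [([0.7152, -0.3044, -0.0012], 0.67), ([0.5354, 0.0557, 0.0363], 0.65)]
weight_big [([0.599, -0.0877, 0.0196], 0.65), ([0.7985, 0.0424, 0.0001], 0.18)]
weight_small [([0.5868, -0.0041, 0.0155], 0.53)]
weight_mid [([0.5903, -0.0436, 0.0201], 0.81)]
```

View pics/w1.png

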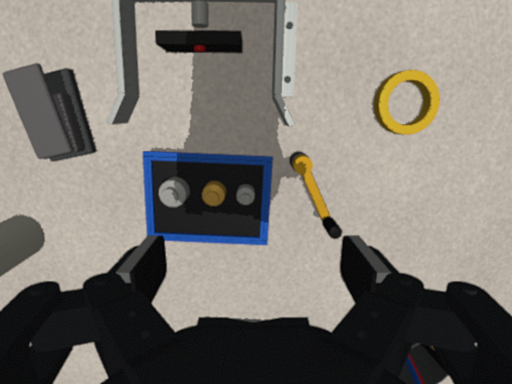

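```bash
cat >> h.py <<'E'
from scipy.spatial.transform import Rotation as Ro
def unproj(pic,o,uv,z):
    K=pic["intrinsics"]; k=pic["k1"]
    d=cv2.undistortPoints(np.array(uv,float).reshape(-1,1,2),K,np.array([k,0,0,0,0.])).reshape(-1,2)
    T=pic["tool_from_camera"]; R=Ro.from_euler("xyz",o["tool_rot"]).as_matrix()
    D=(R@T[:3,:3]@np.c_[d,np.ones(len(d))].T).T; C=R@T[:3,3]+np.array(o["position"])
    return C+D*((z-C[2])/D[:,2])[:,None]
E
python3 - <<'E'
from h import *
o=bot.observe(); p=bot.grab_frame("wrist")
im=p["img"].astype(int); m=((im[...,2]>im[...,0]+40)&(im[...,2]>im[...,1]+25)).astype(np.uint8); m[265:]=0
c=max(cv2.findContours(m,cv2.RETR_EXTERNAL,cv2.CHAIN_APPROX_NONE)[0],key=cv2.contourArea)
P=unproj(p,o,c[:,0,:]+0.0,0.037)[:,:2].astype(np.float32)
r=cv2.minAreaRect(P*1000); b=cv2.boxPoints(r); print("tray",r,b.round(1).tolist())
# cheek edges
g=cv2.cvtColor(p["img"],cv2.COLOR_RGB2GRAY)
save({"img":cv2.resize(p["img"][0:150,90:320],None,fx=3.4,fy=3.4,interpolation=cv2.INTER_CUBIC)},"w1crop.png")
t=bot.trace("tray",p)[0]["region"].astype(np.uint8); c=max(cv2.findContours(t,0,1)[0],key=cv2.contourArea)
print(cv2.minAreaRect((unproj(p,o,c[:,0,:]+0.0,0.037)[:,:2]*1000).astype(np.float32)))
print(unproj(p,o,[[200,47],[301,161],[333,228]],0.036).round(4))
E
```

```text
tray ((600.3618774414062, -49.69361114501953), (111.67032623291016, 150.9906768798828), 8.317230224609375) [[534.2000122070312, 16.899999618530273], [556.0, -132.5], [666.5, -116.30000305175781], [644.7000122070312, 33.099998474121094]]
((600.71435546875, -50.407440185546875), (114.84819030761719, 152.66612243652344), 7.818177700042725)
[[ 0.4336 -0.0827  0.036 ]
 [ 0.5336  0.051   0.036 ]
 [ 0.6075  0.1094  0.036 ]]
```

View pics/w1crop.png

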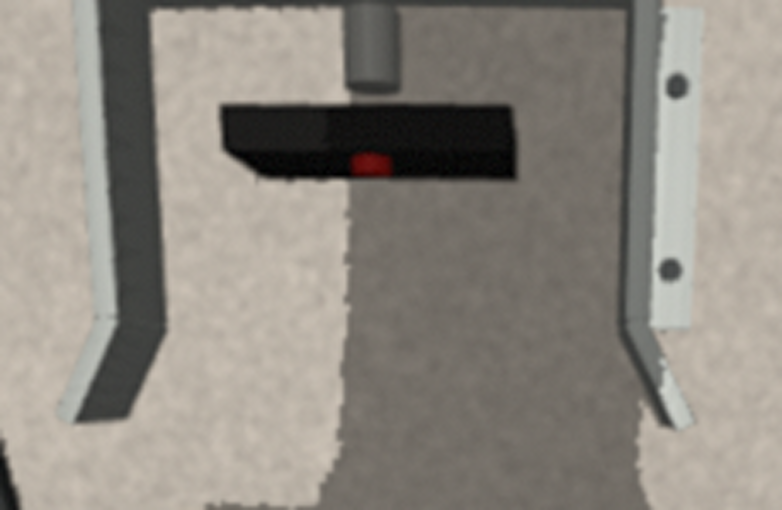

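```bash
python3 - <<'E'
from h import *
o=bot.observe(); p=bot.grab_frame("wrist")
f=lambda q,z:unproj(p,o,np.array(q)/3.4+[90,0],z)[:,:2]*1000
n=lambda a:(np.degrees(np.arctan2(*(a[1]-a[0])[::-1]))).round(2)
for nm,q,z in [("Ltop",[[97,0],[118,318]],.045),("Lbot",[[150,10],[165,325]],0),("Rtop",[[658,0],[650,318]],.045),("Rbot",[[627,10],[624,325]],0),("stoptopfront",[[222,150],[517,151]],.045),("tipsTop",[[75,420],[690,424]],.045),("tipsBot",[[130,416],[665,424]],0)]:
    a=f(q,z); print(nm,a.round(1).tolist(),n(a))
E
```

```text
Ltop [[404.1, -171.0], [496.0, -154.7]] 10.04
Lbot [[392.5, -173.7], [496.0, -156.6]] 9.38
Rtop [[374.9, -4.7], [465.3, 11.9]] 10.41
Rbot [[364.1, -13.1], [465.8, 6.7]] 11.05
stoptopfront [[440.5, -127.6], [424.8, -38.2]] 99.98
tipsTop [[530.5, -166.0], [495.0, 31.5]] 100.18
tipsBot [[530.6, -166.4], [497.2, 28.7]] 99.73
```

```bash
python3 -m jog '[[[-40,-19,0,0,0,0.015,1],[-40,-19,0,0,0,0,1],[-39,-19,20,0,0,0,1],[0,0,45,0,0,0,1],[0,0,45,0,0,0,1]]]'
python3 -m jog '[[[0,0,40,0,0,0,1],[0,0,20,0,0,0,1],[0,0,10,0,0,0,1],[0,0,0,0,0,0,1]]]'
python3 - <<'E'
from h import *
o=st(); p=bot.grab_frame("wrist"); save(p,"w2.png")
T=np.linalg.inv(p["tool_from_camera"])
for zt in (.0596,.0726):
  for x in (-.011,.011):
    for y in (-.0428,.0428):
      c=(T@[x,y,zt,1])[:3]; s=c[:2]/c[2]; s=s*(1+p["k1"]*(s@s)); print(zt,x,y,(p["intrinsics"]@[*s,1])[:2].round())
D=np.array([.471,-.0753]);a=.177;R=np.array([[np.cos(a),np.sin(a)],[-np.sin(a),np.cos(a)]])
print("tool in dock",R@(np.array(o["position"][:2])-D))
E
```

```text
clock: 4.65
position: [0.6835, -0.0367, 0.1923]
tool_rot: [-3.141, 0.001, -2.967]
force: [0.8, 0.6, -1.6]
grip_width: 0.0856
finger_force: 0.0
clock: 5.05
position: [0.6824, -0.0362, 0.123]
tool_rot: [3.141, -0.002, -2.967]
force: [-0.1, -0.3, 0.5]
grip_width: 0.0856
finger_force: 0.0
{'clock': 5.05, 'qpos': [-0.0438, 0.8237, 0.0164, 1.5497, -0.0173, 0.77, 1.7257], 'position': [0.6824, -0.0362, 0.123], 'tool_rot': [3.1413, -0.0016, -2.9665], 'force': [-0.0691, -0.2558, 0.5216], 'grip_width': 0.0856}
0.0596 -0.011 -0.0428 [168. 272.]
0.0596 -0.011 0.0428 [340. 272.]
0.0596 0.011 -0.0428 [164. 231.]
0.0596 0.011 0.0428 [343. 231.]
0.0726 -0.011 -0.0428 [174. 259.]
0.0726 -0.011 0.0428 [333. 259.]
0.0726 0.011 -0.0428 [171. 221.]
0.0726 0.011 0.0428 [336. 221.]
tool in dock [0.2149389  0.00129171]
```

View pics/w2.png

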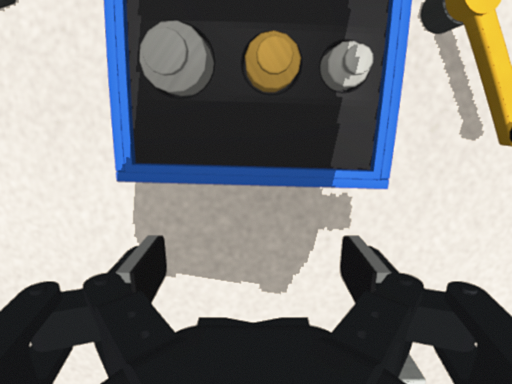

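```bash
python3 -m jog '[[[0,1,30,0,0,0,1],[0,0,16,0,0,0,1],[0,0,5,0,0,0,1],[6,0,0,0,0,0,1],[0,0,0,0,0,0,1]]]'
python3 -m jog '[[[4,0,0,0,0,0,1],[3,0,0,0,0,0,1],[2,0,0,0,0,0,1],[2,0,0,0,0,0,1],[2,0,0,0,0,0,1]]]'
```

```text
clock: 5.6
position: [0.6764, -0.0366, 0.0739]
tool_rot: [-3.141, 0.0, -2.967]
force: [0.4, -0.2, 0.7]
grip_width: 0.0856
finger_force: 0.0
clock: 6.1
position: [0.6643, -0.0382, 0.0733]
tool_rot: [3.141, 0.002, -2.966]
force: [4.1, 2.8, 3.0]
grip_width: 0.0851
finger_force: 2.2
```

```bash
python3 -m jog '[[[3,0,0,0,0,0,1],[3,0,0,0,0,0,1],[3,0,0,0,0,0,1],[3,0,0,0,0,0,1],[3,0,0,0,0,0,1]]]'
python3 -m jog '[[[3,0,0,0,0,0,1],[3,0,0,0,0,0,1],[3,0,0,0,0,0,1],[3,0,0,0,0,0,1],[3,0,0,0,0,0,1]]]'
python3 - <<'E'
from h import *
o=st(); p=bot.grab_frame("wrist"); spots(p,["tray","far_lip","weight_mid"])
im=p["img"].astype(int); m=((im[...,2]>im[...,0]+40)&(im[...,2]>im[...,1]+25)).astype(np.uint8); m[300:]=0
ys,xs=np.nonzero(m); b=[]
for x in range(180,330,10):
    c=np.nonzero(m[:,x])[0]; b.append([x,c.max()])
P=unproj(p,o,b,.037)[:,:2]; k=np.polyfit(P[:,1],P[:,0],1); print("lip yaw",-np.arctan(k[0]),P[[0,-1]].round(4))
print(b)
E
```

```text
clock: 6.6
position: [0.6495, -0.0411, 0.0733]
tool_rot: [-3.141, 0.001, -2.966]
force: [5.3, 0.9, 1.7]
grip_width: 0.0853
finger_force: 2.5
clock: 7.1
position: [0.6347, -0.0437, 0.0733]
tool_rot: [-3.141, 0.002, -2.966]
force: [5.1, 0.8, 0.6]
grip_width: 0.0854
finger_force: 2.5
{'clock': 7.1, 'qpos': [-0.0304, 0.8385, 0.0092, 1.6988, -0.012, 0.6028, 1.7318], 'position': [0.6347, -0.0437, 0.0733], 'tool_rot': [-3.1413, 0.0015, -2.9662], 'force': [5.0644, 0.8345, 0.6286], 'grip_width': 0.0854}
tray [([0.5714, -0.0626, 0.0003], 0.89)]
far_lip [([0.5563, -0.0126, 0.0158], 0.75), ([0.6232, -0.05, 0.0368], 0.61)]
weight_mid [([0.5605, -0.0495, 0.0191], 0.67)]
lip yaw 0.17256562041732018 [[ 0.6285 -0.0747]
 [ 0.6188 -0.0198]]
[[180, np.int64(252)], [190, np.int64(252)], [200, np.int64(253)], [210, np.int64(253)], [220, np.int64(253)], [230, np.int64(253)], [240, np.int64(253)], [250, np.int64(253)], [260, np.int64(253)], [270, np.int64(253)], [280, np.int64(253)], [290, np.int64(253)], [300, np.int64(253)], [310, np.int64(253)], [320, np.int64(252)]]
```

```bash
python3 -m jog '[[[4,-0.3,0,0,0,0,1],[4,-0.3,0,0,0,0,1],[4,-0.3,0,0,0,0,1],[4,-0.3,0,0,0,0,1],[4,-0.3,0,0,0,0,1]]]'
python3 -m jog '[[[4,-0.2,0,0,0,0,1],[4,-0.2,0,0,0,0,1],[4,0,0,0,0,0,1],[4,0,0,0,0,0,1],[4,0,0,0,0,0,1]]]'
python3 - <<'E'
from h import *
o=st(); p=bot.grab_frame("wrist"); save(p,"w3.png")
D=np.array([.471,-.0753]);a=.177;R=np.array([[np.cos(a),np.sin(a)],[-np.sin(a),np.cos(a)]])
print("tool in dock",R@(np.array(o["position"][:2])-D))
E
```

```text
clock: 7.8
position: [0.6146, -0.0488, 0.073]
tool_rot: [-3.142, 0.0, -2.966]
force: [4.9, 1.1, 1.7]
grip_width: 0.0854
finger_force: 2.5
clock: 8.3
position: [0.5949, -0.0527, 0.073]
tool_rot: [-3.141, 0.0, -2.966]
force: [4.6, 0.1, 1.7]
grip_width: 0.085
finger_force: 2.5
{'clock': 8.3, 'qpos': [-0.015, 0.7987, 0.0059, 1.8074, -0.0081, 0.5354, 1.7421], 'position': [0.5949, -0.0527, 0.073], 'tool_rot': [-3.1415, 0.0001, -2.9664], 'force': [4.6327, 0.0843, 1.713], 'grip_width': 0.085}
tool in dock [0.12599195 0.0004295 ]
```

View pics/w3.png

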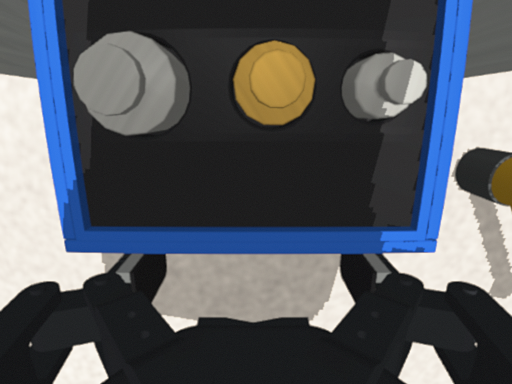

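```bash
python3 -m jog '[[[4,0,0,0,0,0,1],[4,0,0,0,0,0,1],[4,0,0,0,0,0,1],[4,0,0,0,0,0,1],[4,0,0,0,0,0,1]]]'
python3 -m jog '[[[3,0,0,0,0,0,1],[2,0,0,0,0,0,1],[2,0,0,0,0,0,1],[2,0,0,0,0,0,1],[2,0,0,0,0,0,1]]]'
```

```text
clock: 8.85
position: [0.5751, -0.0561, 0.0729]
tool_rot: [3.142, -0.0, -2.966]
force: [4.8, 0.5, 1.6]
grip_width: 0.0854
finger_force: 2.2
clock: 9.35
position: [0.5646, -0.058, 0.0729]
tool_rot: [-3.142, 0.0, -2.966]
force: [4.8, 0.6, 0.4]
grip_width: 0.0854
finger_force: 2.1
```

```bash
python3 -m jog '[[[1,0,0,0,0,0,1],[1,0,0,0,0,0,1],[1,0,0,0,0,0,1],[1,0,0,0,0,0,1],[1,0,0,0,0,0,1]]]' | sed -n '2p;4p'
python3 -m jog '[[[1,0,0,0,0,0,1],[1,0,0,0,0,0,1],[0.5,0,0,0,0,0,1],[0.5,0,0,0,0,0,1]]]' | sed -n '2p;4p'
```

```text
position: [0.5597, -0.0588, 0.0729]
force: [4.5, 0.2, 0.3]
position: [0.5567, -0.0594, 0.0729]
force: [3.8, 0.4, -0.7]
```

```bash
python3 -m jog '[[[0.5,0,0,0,0,0,1],[0.5,0,0,0,0,0,1]]]' | sed -n '2p;4p'
python3 -m jog '[[[0.5,0,0,0,0,0,1],[0.5,0,0,0,0,0,1]]]' | sed -n '2p;4p'
```

```text
position: [0.5558, -0.0596, 0.0729]
force: [4.0, 0.5, 0.3]
position: [0.5548, -0.0598, 0.0729]
force: [3.6, 0.9, -0.9]
```

```bash
python3 -m jog '[[[0.5,0,0,0,0,0,1],[0.5,0,0,0,0,0,1]]]' | sed -n '2p;4p'
python3 -m jog '[[[0.5,0,0,0,0,0,1],[0.5,0,0,0,0,0,1]]]' | sed -n '2p;4p'
python3 -m jog '[[[0.5,0,0,0,0,0,1],[0.5,0,0,0,0,0,1]]]' | sed -n '2p;4p'
```

```text
position: [0.5538, -0.0599, 0.0729]
force: [3.4, 1.6, -1.4]
position: [0.5528, -0.0601, 0.0729]
force: [4.1, 1.2, -1.4]
position: [0.5525, -0.0602, 0.073]
force: [10.2, 1.2, -2.9]
```

```bash
python3 -m jog '[[[0,0,0,0,0,0,1],[0,0,0,0,0,0,1]]]' | sed -n '2p;4p;6p'
python3 - <<'E'
from h import *
print(bot.observe()["moment"])
for v in ("scene","side"):
    p=bot.grab_frame(v); spots(p,["plunger","tray","far_lip"])
    c=pix(p,[.435,-.082,.035]).astype(int); i=p["img"][c[1]-40:c[1]+40,c[0]-50:c[0]+50]
    cv2.imwrite(f"pics/{v}1.png",cv2.resize(i[...,::-1],None,fx=4,fy=4,interpolation=cv2.INTER_CUBIC))
a=cv2.imread("pics/scene1.png");b=cv2.imread("pics/side1.png");cv2.imwrite("pics/both1.png",np.hstack([a,b]))
E
```

```text
position: [0.5526, -0.0602, 0.073]
force: [9.9, 1.5, -3.9]
finger_force: 4.2
[ 0.23773651 -1.62775176 -0.02136184]Traceback (most recent call last):
  File "<stdin>", line 4, in <module>
  File "h.py", line 5, in spots
    r=bot.spot_point(n,pic)
ValueError: it knows: bottle, dock, dock_mouth, far_lip, gate_knob, gate_pivot, level, pen_cup, pendulum_disc, punch, tape, tray, weight_big, weight_mid, weight_small
```

```bash
python3 - <<'E'
from h import *
L=[]
for v in ("scene","side"):
    p=bot.grab_frame(v); spots(p,["tray","far_lip"])
    c=pix(p,[.435,-.082,.035]).astype(int); i=p["img"][c[1]-40:c[1]+40,c[0]-50:c[0]+50]
    L.append(cv2.resize(i[...,::-1],None,fx=4,fy=4,interpolation=cv2.INTER_CUBIC))
cv2.imwrite("pics/both1.png",np.hstack(L))
E
```

```text
tray [([0.4911, -0.076, 0.0023], 0.57)]
far_lip [([0.5374, -0.0608, 0.0382], 0.95)]
tray [([0.4879, -0.072, -0.0012], 0.78), ([0.7964, 0.0395, -0.0001], 0.48)]
far_lip [([0.535, -0.2523, -0.0029], 0.73), ([0.5422, -0.0617, 0.0362], 0.7)]
```

View pics/both1.png

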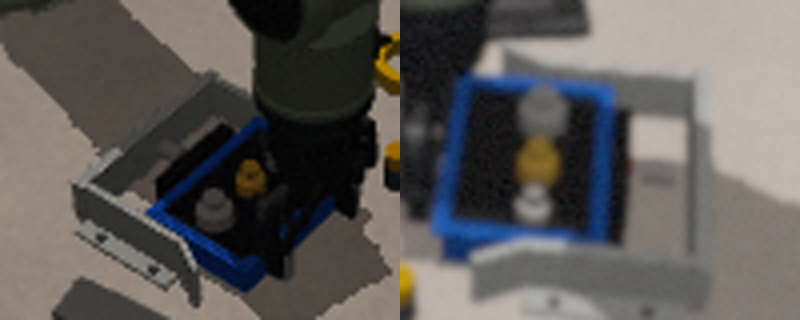

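```bash
python3 -m jog '[[[-2,0,0,0,0,0,1],[-5,0,0,0,0,0,1],[-8,0,0,0,0,0,1],[0,0,0,0,0,0,1],[0,0,-30,0,0,0,1]]]' | sed -n '2p;4p'
python3 -m jog '[[[0,0,-40,0,0,0,1],[-16,20,-30,0,0,0,0],[-16,40,0,0,0,0,0],[-16,40,0,0,0,-0.139,0],[0,0,0,0,0,-0.139,0]]]'
python3 - <<'E'
from h import *
o=st(); p=bot.grab_frame("scene"); spots(p,["gate_knob","gate_pivot","tray"]); p=bot.grab_frame("wrist"); spots(p,["gate_knob","gate_pivot"])
x,y=np.array(o["position"][:2]),o["tool_rot"][2]
E
```

```text
position: [0.5651, -0.0573, 0.1004]
force: [-0.2, 1.4, 0.8]
clock: 12.8
position: [0.5969, 0.0562, 0.1731]
tool_rot: [3.139, 0.002, -2.676]
force: [-0.1, -1.3, -0.6]
grip_width: 0.0282
finger_force: 0.0
{'clock': 12.8, 'qpos': [-0.1492, 0.6437, -0.061, 1.7723, 0.0509, 0.7258, 1.8004], 'position': [0.5969, 0.0562, 0.1731], 'tool_rot': [3.1392, 0.002, -2.6759], 'force': [-0.0524, -1.2668, -0.585], 'grip_width': 0.0282}
gate_knob [([0.5985, 0.0994, 0.0727], 0.56)]
gate_pivot [([0.5392, 0.0559, 0.0388], 0.8)]
tray [([0.4903, -0.0717, 0.0011], 0.62), ([0.5402, -0.2487, 0.0019], 0.28)]
gate_knob [([0.6013, 0.0992, 0.0717], 0.78)]
gate_pivot [([0.5391, 0.0566, 0.0381], 0.72)]
```

```bash
python3 -m jog '[[[0,0,0,0,0,-0.138,0],[-14,35,0,0,0,0,0],[-14,35,0,0,0,0,0],[0,0,30,0,0,0,0],[0,0,24,0,0,0,0]]]'
python3 -m jog '[[[0,-6,0,0,0,0,0],[0,-3,0,0,0,0,0],[0,-2,0,0,0,0,0]]]'
python3 - <<'E'
from h import *
o=st(); p=bot.grab_frame("wrist"); save(p,"w4.png"); spots(p,["gate_knob","gate_pivot"])
E
```

```text
clock: 13.65
position: [0.5806, 0.1236, 0.1183]
tool_rot: [-3.141, 0.001, -2.551]
force: [0.0, 0.3, -0.4]
grip_width: -0.0003
finger_force: 0.0
clock: 13.95
position: [0.5877, 0.1129, 0.1201]
tool_rot: [-3.141, 0.001, -2.552]
force: [-0.0, 1.5, 0.3]
grip_width: 0.0
finger_force: 0.4
{'clock': 13.95, 'qpos': [-0.2314, 0.7223, -0.0835, 1.7946, 0.0946, 0.6272, 1.7894], 'position': [0.5877, 0.1129, 0.1201], 'tool_rot': [-3.1409, 0.0012, -2.5523], 'force': [-0.009, 1.4921, 0.3354], 'grip_width': 0.0}
gate_knob [([0.6048, 0.0959, 0.066], 0.8)]
gate_pivot [([0.5377, 0.0566, 0.0368], 0.76)]
```

View pics/w4.png

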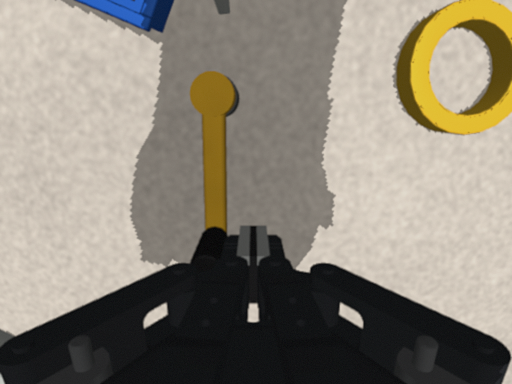

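```bash
python3 -m jog '[[[-4,0,0,0,0,0.06,0],[-1.9,-7.7,0,0,0,0.1,0],[-1.9,-7.7,0,0,0,0.1,0],[-1.9,-7.7,0,0,0,0.1,0],[-1.9,-7.7,0,0,0,0.1,0]]]'|sed -n '2,4p'
python3 - <<'E'
from h import *
o=bot.observe(); P=np.array([.5375,.0566]); v=np.array(o["position"][:2])-P; a=o["tool_rot"][2]+np.pi
c,s=np.cos(a),np.sin(a); print("out",v@[c,s],"ccw",v@[-s,c],"gate~",.700-a)
p=bot.grab_frame("scene"); spots(p,["gate_knob"])
E
```

```text
position: [0.6092, 0.0906, 0.1197]
tool_rot: [3.141, 0.001, -3.014]
force: [0.7, 2.1, -0.2]
out 0.0753974865240632 ccw 0.024605871060760634 gate~ 0.5728050526871751
gate_knob [([0.6128, 0.0683, 0.0709], 0.44)]
```

```bash
python3 -m jog '[[[-1.9,-7.7,0,0,0,0.1,0],[-1.9,-7.7,0,0,0,0.1,0],[-1.9,-7.7,0,0,0,0.1,0],[-1.9,-7.7,0,0,0,0.1,0],[-1.9,-7.7,0,0,0,0.1,0]]]'|sed -n '2,4p'
python3 -m jog '[[[-1.9,-7.7,0,0,0,0.1,0],[-1.9,-7.7,0,0,0,0.1,0],[-1.9,-7.7,0,0,0,0.1,0],[-1.9,-7.7,0,0,0,0.1,0],[-1.9,-7.7,0,0,0,0.1,0]]]'|sed -n '2,4p'
cat > g.py <<'E'
from h import *
o=bot.observe(); P=np.array([.5375,.0566]); v=np.array(o["position"][:2])-P; a=o["tool_rot"][2]+np.pi
c,s=np.cos(a),np.sin(a); r=[v@[c,s],v@[-s,c]]; t=(.700-a)%(2*np.pi); print("out,ccw",r,"gate~",t,"F along push",np.dot(o["force"][:2],[-s,c]))
k=P+.078*np.array([c,s]); print("knob pred",k)
E
python3 - <<'E'
import g; from h import *
p=bot.grab_frame("scene"); spots(p,["gate_knob","far_lip"]); st()
E
```

```text
position: [0.6155, 0.0521, 0.1194]
tool_rot: [3.141, 0.001, 2.772]
force: [0.2, 0.9, -0.4]
position: [0.6028, 0.0148, 0.1193]
tool_rot: [3.141, 0.0, 2.272]
force: [1.1, 0.6, -0.4]
out,ccw [np.float64(0.07408855782079427), np.float64(0.022882522158473133)] gate~ 1.569281423669218 F along push 1.244573173836359
knob pred [ 0.5878393 -0.0029815]
gate_knob [([0.4869, -0.1136, 0.0219], 0.67), ([0.5893, -0.0057, 0.0691], 0.58)]
far_lip [([0.538, -0.0605, 0.0377], 0.83)]
{'clock': 15.85, 'qpos': [-0.3137, 0.7559, 0.2823, 1.7959, -0.3277, 0.6359, 0.8674], 'position': [0.6026, 0.0149, 0.1192], 'tool_rot': [3.1416, -0.0001, 2.2769], 'force': [0.443, 1.4362, -0.203], 'grip_width': -0.0002}
```

```bash
python3 -m jog '[[[-1.9,-7.7,0,0,0,0.1,0],[-1.9,-7.7,0,0,0,0.1,0],[-1.9,-7.7,0,0,0,0.1,0],[-1.4,-5.4,0,0,0,0.07,0],[-0.9,-3.1,0,0,0,0.04,0]]]'|sed -n '2,4p'
python3 -m jog '[[[-0.9,-3.1,0,0,0,0.04,0],[-0.5,-1.5,0,0,0,0.02,0]]]'|sed -n '2,4p'
python3 g.py
```

```text
position: [0.58, -0.008, 0.119]
tool_rot: [3.141, -0.0, 1.865]
force: [1.0, -0.7, 0.2]
position: [0.5758, -0.0108, 0.1189]
tool_rot: [3.142, -0.0, 1.803]
force: [0.7, 0.4, 0.1]
out,ccw [np.float64(0.0743736495274643), np.float64(0.021798733576569605)] gate~ 2.0385054508014955 F along push 0.764259077242854
knob pred [ 0.55545618 -0.01930504]
```

```bash
python3 -m jog '[[[-0.5,-1.5,0,0,0,0.02,0],[-0.5,-1.5,0,0,0,0.02,0]]]'|sed -n '2,4p'
python3 -m jog '[[[-0.2,-1,0,0,0,0.013,0],[-0.2,-1,0,0,0,0.013,0]]]'|sed -n '2,4p'
python3 g.py
```

```text
position: [0.5732, -0.0125, 0.1189]
tool_rot: [3.142, -0.0, 1.762]
force: [0.1, -0.7, -0.2]
position: [0.5713, -0.0135, 0.1189]
tool_rot: [3.142, 0.0, 1.736]
force: [1.1, 0.2, 0.1]
out,ccw [np.float64(0.07465280583426553), np.float64(0.021773968559117195)] gate~ 2.1054946853294156 F along push 1.1574799477974491
knob pred [ 0.55033489 -0.02033676]
```

```bash
cat > ok.py <<'E'
from h import *
import sys
o=bot.observe(); a=o["tool_rot"][2]+np.pi; f=np.dot(o["force"][:2],[-np.sin(a),np.cos(a)])
print(np.round(o["position"],4),round((.700-a)%6.2832,3),"F",round(f,2)); sys.exit(f>3.2)
E
python3 -m jog '[[[-0.1,-0.6,0,0,0,0.008,0],[-0.1,-0.6,0,0,0,0.008,0]]]' >/dev/null; python3 ok.py &&
python3 -m jog '[[[-0.1,-0.6,0,0,0,0.008,0],[-0.1,-0.6,0,0,0,0.008,0]]]' >/dev/null && python3 ok.py &&
python3 -m jog '[[[-0.1,-0.6,0,0,0,0.008,0],[-0.1,-0.6,0,0,0,0.008,0]]]' >/dev/null && python3 ok.py &&
python3 -m jog '[[[-0.1,-0.6,0,0,0,0.008,0]]]' >/dev/null && python3 ok.py &&
python3 -m jog '[[[-0.1,-0.6,0,0,0,0.008,0]]]' >/dev/null && python3 ok.py &&
python3 -m jog '[[[-0.1,-0.6,0,0,0,0.008,0]]]' >/dev/null && python3 ok.py &&
python3 -m jog '[[[-0.1,-0.6,0,0,0,0.008,0]]]' >/dev/null && python3 ok.py
```

```text
[ 0.5701 -0.0139  0.1189] 2.121 F 1.09False
```

```bash
sed -i 's/sys.exit(f>3.2)/sys.exit(int(f>3.2))/' ok.py
python3 -m jog '[[[-0.1,-0.6,0,0,0,0.008,0],[-0.1,-0.6,0,0,0,0.008,0]]]' >/dev/null && python3 ok.py &&
python3 -m jog '[[[-0.1,-0.6,0,0,0,0.008,0],[-0.1,-0.6,0,0,0,0.008,0]]]' >/dev/null && python3 ok.py &&
python3 -m jog '[[[-0.1,-0.6,0,0,0,0.008,0]]]' >/dev/null && python3 ok.py &&
python3 -m jog '[[[-0.1,-0.6,0,0,0,0.008,0]]]' >/dev/null && python3 ok.py &&
python3 -m jog '[[[-0.1,-0.6,0,0,0,0.008,0]]]' >/dev/null && python3 ok.py &&
python3 -m jog '[[[-0.1,-0.6,0,0,0,0.008,0]]]' >/dev/null && python3 ok.py &&
python3 -m jog '[[[-0.1,-0.6,0,0,0,0.008,0]]]' >/dev/null && python3 ok.py &&
python3 -m jog '[[[-0.1,-0.6,0,0,0,0.008,0]]]' >/dev/null && python3 ok.py
```

```text
[ 0.569  -0.0143  0.1189] 2.137 F 1.19
[ 0.5678 -0.0146  0.1189] 2.154 F -0.12
[ 0.5672 -0.0147  0.1189] 2.161 F 0.66
[ 0.5666 -0.0149  0.1189] 2.17 F 0.7
[ 0.566  -0.015   0.1189] 2.177 F 0.0
[ 0.5654 -0.0152  0.1189] 2.185 F 0.31
[ 0.5648 -0.0154  0.1189] 2.194 F 1.16
[ 0.5643 -0.0155  0.1189] 2.202 F 3.03
```

```bash
python3 -m jog '[[[0,-0.3,0,0,0,0.004,0]]]' >/dev/null && python3 ok.py &&
python3 -m jog '[[[0,-0.3,0,0,0,0.004,0]]]' >/dev/null && python3 ok.py
python3 - <<'E'
from h import *
L=[]
for v in ("scene","side"):
    p=bot.grab_frame(v); spots(p,["tray","far_lip","gate_knob"])
    c=pix(p,[.52,-.05,.035]).astype(int); i=p["img"][c[1]-40:c[1]+40,c[0]-50:c[0]+50]
    L.append(cv2.resize(i[...,::-1],None,fx=4,fy=4,interpolation=cv2.INTER_CUBIC))
p=bot.grab_frame("wrist"); L2=cv2.resize(p["img"][100:,:,::-1],(400,222))
cv2.imwrite("pics/both2.png",np.vstack([np.hstack(L),np.hstack([L2,0*L2])]))
E
```

```text
[ 0.5641 -0.0156  0.1189] 2.205 F 3.14
[ 0.5639 -0.0156  0.119 ] 2.209 F 3.46
tray [([0.4888, -0.0759, 0.0002], 0.65), ([0.4412, 0.1631, 0.0073], 0.44)]
far_lip [([0.5416, -0.0617, 0.0369], 0.83)]
gate_knob [([0.7455, 0.2545, -0.0035], 0.57), ([0.5423, -0.0247, 0.0682], 0.36)]
tray [([0.4868, -0.0733, 0.0004], 0.72)]
far_lip [([0.5442, -0.0617, 0.0355], 0.63)]
gate_knob [([0.542, -0.0202, 0.0685], 0.55)]
```

View pics/both2.png

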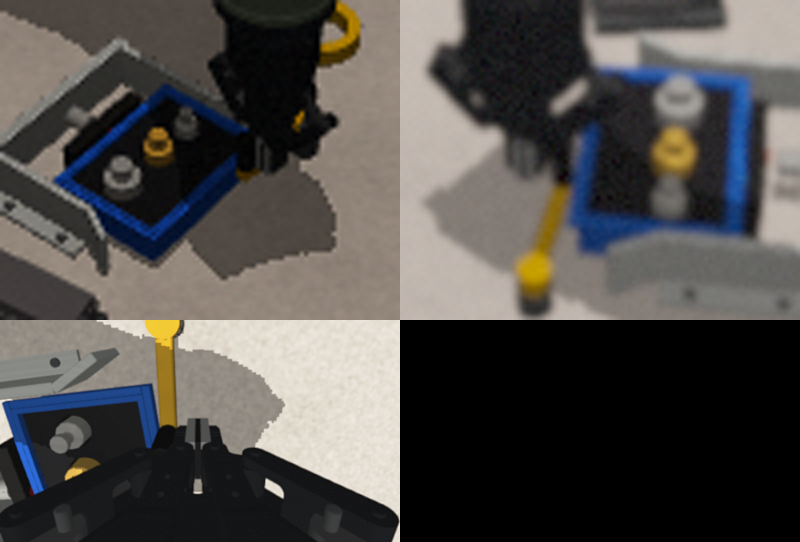

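```bash
python3 -m jog '[[[0,-0.3,0,0,0,0.004,0],[0,-0.1,0,0,0,0,0]]]' >/dev/null && python3 ok.py
python3 -m jog '[[[0,1,0,0,0,0,0],[0,5,0,0,0,0,0],[0,10,0,0,0,0,0],[0,5,-20,0,0,0,0],[0,0,-40,0,0,0,0]]]' | sed -n '2,4p'
python3 -m jog '[[[0,20,-40,0,0,0,0],[0,40,-40,0,0,0,0],[0,40,0,0,0,0,0],[0,40,0,0,0,0,0],[0,0,0,0,0,0,0]]]' | sed -n '1,4p'
python3 - <<'E'
from h import *
o=bot.observe(); L=[]
for v in ("scene","side"):
    p=bot.grab_frame(v); spots(p,["tray","far_lip","gate_knob"])
    c=pix(p,[.48,-.05,.035]).astype(int); i=p["img"][c[1]-40:c[1]+40,c[0]-50:c[0]+50]
    L.append(cv2.resize(i[...,::-1],None,fx=4,fy=4,interpolation=cv2.INTER_CUBIC))
p=bot.grab_frame("wrist"); L2=cv2.resize(p["img"][...,::-1],(372,279))
cv2.imwrite("pics/both3.png",np.vstack([np.hstack(L),np.hstack([L2,np.zeros((279,428,3),np.uint8)])]))
E
```

```text
[ 0.5636 -0.0157  0.119 ] 2.213 F 6.58
position: [0.5841, -0.014, 0.1775]
tool_rot: [-3.137, 0.0, 1.629]
force: [0.7, 0.3, -0.1]
clock: 20.0
position: [0.7228, -0.0054, 0.2533]
tool_rot: [3.141, 0.001, 1.631]
force: [-0.9, -0.2, -1.1]
tray [([0.4886, -0.075, -0.001], 0.97)]
far_lip [([0.5373, -0.0614, 0.0345], 0.59)]
gate_knob [([0.5445, -0.0236, 0.069], 0.48)]
tray [([0.484, -0.0723, -0.0018], 0.78)]
far_lip [([0.5422, -0.0592, 0.0381], 0.68), ([0.7412, 0.2513, -0.0014], 0.2)]
gate_knob [([0.542, -0.0204, 0.072], 0.5)]
```

View pics/both3.png

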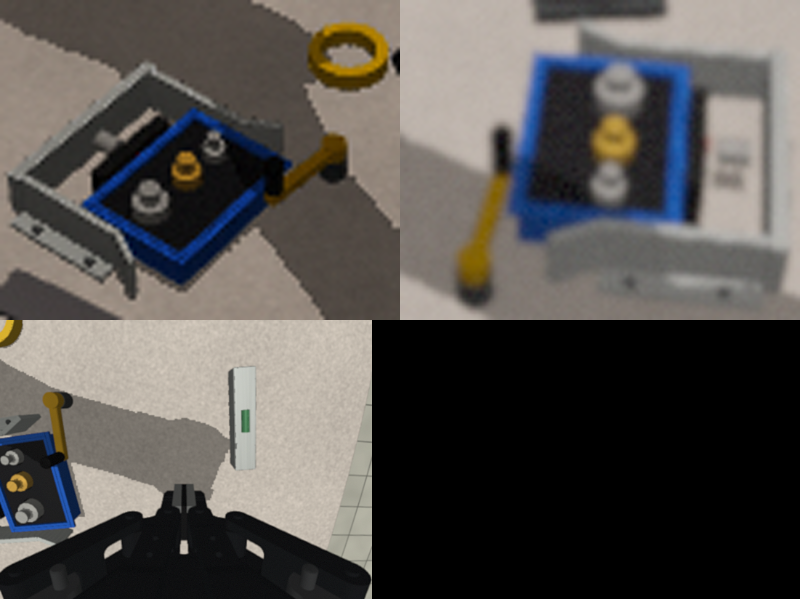

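The tray is against the stop, the gate end rests on the far lip, the weights are upright and the arm is clear, so I am handing in.

```bash
python3 -c "
from workcell import bot
print(bot.job_done())"
```

```text
the job is handed in; nothing more can be done
None
```

I dragged the tray flat into the dock until it met the rubber stop (peak reading about 10 N), then swung the gate shut against the far lip (peak about 6.6 N), backed the arm clear and handed the job in at about 20 s. I judged the plunger flush from the force rise at the stop and the tray's position, as I couldn't see it clearly enough to confirm.

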